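Clamp and lock a control unit in the bench test fixture

ROBOT

A 6-joint arm with a two-finger parallel gripper is mounted at the origin on the work surface. World frame = base frame: x ahead of the robot, y to its left, z up, the work surface at z = 0. Lengths are in m, angles in degrees, forces in N, time in s.
With the tool pointing down it reaches from about 0.3 to 0.775 m from the base axis. Payload 14.6 kg.
Tool frame: the origin (TCP) lies midway between the tips of the shut fingers; the grasp point (between the pads) lies 19 mm behind it; z points along the fingers, x is the direction in which the jaws open and shut, and the axes are right-handed (so a half turn about z gives the same grasp; the last joint's range is limited). The gripper opens to 94 mm and grips with 3 to 60 N. Pads are 16 mm wide; open, the fingers measure 119 mm over their backs; the gripper's body (75 mm by 177 mm) begins 78 mm behind the grasp point.
Start: joints at [-77.67, 17.183, 87.147, -0, 75.671, -3.816], TCP at [0.153, -0.528, 0.205] pointing down, gripper open.
Joint ranges: [-173.82, 173.82], [-45.26, 126.66], [13.44, 144.39], [-59.66, 239.66], [0, 175.72], [-146.38, 146.38]. Speed limits (degrees/s): [127.2, 127.2, 147.25, 180, 180, 180].

INTERFACE

Orientations are given as a 3x3 rotation matrix whose columns are the frame's x, y, z axes.
In Python, from rig import read_state, capture, close_job gives the robot as it stands.
- The arm moves only by the tool arm_command, never from a script. Its arguments are lists of equal length, an entry for each row: "turn": the turn, a rotation vector about the tool's x, y, z in degrees, a list of three; "linear": the shift along the tool's x, y, z in mm, a list of three; "jaw": the gripper command: -1 is shut, 1 is fully open, values between are in proportion. A call has 1 to 10 rows; each row shifts and turns the commanded pose from where the row before left it, along the tool's axes as they then stand; what a row does not reach is not made up. A row lasts 1/8 s, in which the tool goes at most 62.5 mm and 10.7 degrees, less where a joint would pass 70% of its speed; a pose out of reach is approached as far as the arm can. A call is refused whole if a number of a shift passes 62.5 or a number of a turn 10.7, either way. A call with a gripper value outside its range is refused whole. The fingers move at their own pace and stop on an object; "force" is the grip in N (left out, the last holds). Time passes only in rows, so rows that do not move let the fingers close. It gives the time, the measured TCP pose, the force and the opening at its end, in the units of the state.
- read_state(): the state, without advancing time (a new reading comes with each control period).
- capture(name): name is "side" or "top"; returns a dict with "frame" (420x560x3 uint8, red, green, blue), "fx", "fy", "cx", "cy" (pixels), "k1" (the pictures are not rectified: a ray, as slopes to the right and down, at radius r is drawn at 1 + k1 r^2 times it, then the intrinsics apply), "rvec" (rotation vector, rad) and "tvec" (3), from world to camera coordinates, as OpenCV has them. Camera axes: x right, y down, z forward; pixel columns grow to the right and rows downward; lengths in m; the calibration is good to about 2 mm. A picture is of the moment at which its call begins. There is no depth.
- close_job(): hands the job in, once; it reports no verdict.
The state is a dict: "time": time; "joint_positions": joint angles; "joint_velocities": joint speeds; "joint_torque": joint torques, N m; "eef_pos": TCP position; "tool_rot": TCP orientation; "ft_force": force on the tool from outside, world axes, zero at the start; "ft_torque": the same for the moment, N m; "gripper_width": finger opening in m.
Only numpy, scipy, OpenCV 4.12 (cv2) and the standard library are available. Lean on these libraries where they do the work, as an engineer would, in place of code of your own. Each camera call takes 0.05 s, during which the arm holds its last target.

TASK

Clamp the control unit for its test: slide the safety catch of the test fixture all the way out, bring the handle all the way down without slamming it, then slide the catch fully back in so that it locks the handle down. Leave the control unit in its nest and the other things on the bench where they are.

Things in the scene. Friction and masses are not known exactly. Their poses are not given: they have to be found in the camera images.
- fixture: test fixture, fixed to the bench: grey housing 170 (x) x 160 (y) x 45 mm high, a dark outrigger 40 mm high on its -y side (x -15 to 61, y -80 to -205 mm) carries the catch. Origin: centre of the underside, on the bench; x points to the back, y away from the catch. Handle hinge: along y at x = 60, z = 65 mm. The catch's guide: x 0 to 46, y -83 to -105, top 101 mm
- handle_bar (a point): middle of the handle's grip bar: black, 18 mm thick, 150 mm long along the fixture's y, the middle 160 mm from the hinge. Two steel arms (12 mm wide, 14 mm high, centred at y = +-62 mm) join it to the hinge, with a steel bridge across them halfway (30 x 136 x 12 mm) that comes down on the control unit
- handle (a joint): angle of the handle, rad: 0 = fully up, leaning 60 degrees above level, bar above the nest; 1.047 = fully down, level, with the bar's middle at x = -100, z = 65 mm in the fixture's frame. The hinge is stiff (about 0.7 N m): it stays where it is left, and takes some 7 N straight down on the bar when up, 2 to 3 N near the bottom. With the catch in it can only be lowered to about 0.08 rad
- catch_fin (a point): middle of the top edge of the catch's fin: an upright steel plate, 60 mm along the fixture's x, 12 mm thick in y, 42 to 140 mm above the bench; at x = 23, y = -151 mm in the fixture's frame when fully in. From its inner (+y) face a bolt (22 mm wide, 75 to 93 mm high up) runs through the guide to the handle's arm. Above 105 mm the 80 mm between fin and arm are free
- catch (a joint): position of the catch, m: 0 = fully in (bolt across the handle arm's path), 0.032 = fully out, towards the fixture's -y. It takes about 3 N and stays where it is left. The bolt clears the arm from about 0.02 on; it goes in again only with the handle fully down (then over the arm, locking it) or fully up (under it)
- control_unit: aluminium control unit, 102 x 84 x 28 mm, lying loose in a low nest on top of the housing, under the handle. Origin: centre of its underside
- reader: bystander: black hand-held diagnostic reader, 115 x 190 x 30 mm, lying flat; origin: centre of its underside
- mug: bystander: white mug, 76 mm across, 90 mm high; origin: centre of its underside
- wrench: bystander: open-ended wrench, 180 mm long, lying flat along its x; origin: under its middle

How it is judged:
By the outcome, as a careful person would: the job done as asked, in the order asked, and still so for the second after the job is handed in, with the robot touching nothing.
It also fails if it takes over 58 s, if anything falls off the work surface, if the arm or the gripper's body presses on something with over 40 N, if the wrist force passes 120 N, or if a joint passes its speed limit or range.

## Working session

There is one attempt and no reset: what is moved stays moved. The work goes in short steps, Python scripts to look and compute and a tool call to move; the robot and the scene stay as the last step left them, time stands still between calls to the robot, and variables do not carry over. Pictures are saved under pics/ and viewed, and the job is handed in when it is done.

Besides the shell and the picture viewer there is one more tool, called after "Request:" by a JSON object that holds its "op" and its "data", one argument or row to a line. arm_command: Moves the arm, as the interface text tells. Its arguments: {"type":"object","properties":{"turn":{"type":"array"},"linear":{"type":"array"},"jaw":{"type":"array"},"force":{"type":"number"}},"required":["turn","linear","jaw"]}

```bash
ls; mkdir -p pics; python3 - <<'E'
from rig import *
import cv2
s=read_state();print(s)
for n in("side","top"):
    c=capture(n);cv2.imwrite(f"pics/{n}0.png",c["frame"][:,:,::-1]);print({k:v for k,v in c.items() if k!="frame"})
E
```

```text
pics
{'time': 0.0, 'joint_positions': array([-7.76697037e+01,  1.72160291e+01,  8.71801134e+01, -1.53492284e-03,
        7.56716888e+01, -3.81559116e+00]), 'joint_velocities': array([-0.02249863, -0.01586163,  0.10683129,  0.01142433, -0.01557672,
       -0.03311694]), 'joint_torque': array([ 2.37617569e-03, -5.31810200e+01, -3.52734303e+01,  7.09101255e-02,
        2.43897020e-02, -1.34877673e-04]), 'eef_pos': array([ 0.15288197, -0.52804506,  0.20488388]), 'tool_rot': array([[ 2.78090259e-01, -9.60554908e-01, -2.78171341e-04],
       [-9.60554219e-01, -2.78090393e-01,  1.15102804e-03],
       [-1.18298241e-03, -5.28910303e-05, -9.99999299e-01]]), 'ft_force': array([-0.80646827,  0.16597518,  0.94079311]), 'ft_torque': array([-0.04229497, -0.04757578, -0.02265083]), 'gripper_width': 0.09419936167461614}
{'fx': 507.2560817843708, 'fy': 507.2560817843708, 'cx': 276.2889000367088, 'cy': 213.39658404947883, 'k1': 0.06126137604663119, 'rvec': array([ 0.63892571, -2.59674083,  1.20444523]), 'tvec': array([0.50225449, 0.2556732 , 1.08516656])}
{'fx': 493.6085120693197, 'fy': 493.6085120693197, 'cx': 282.90018273693556, 'cy': 200.38809167696138, 'k1': -0.11773754389183272, 'rvec': array([ 2.14947761, -2.20803296,  0.11839064]), 'tvec': array([0.05828509, 0.54786046, 1.35884785])}
```

View pics/side0.png

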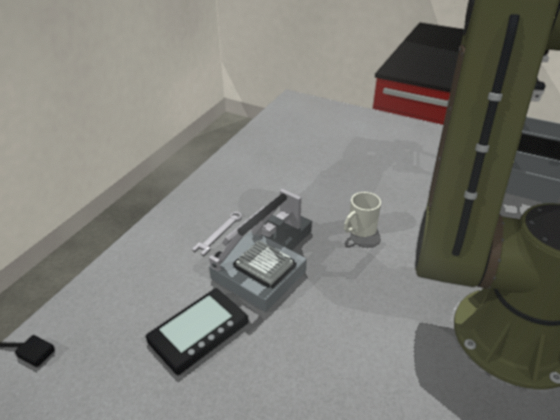

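View pics/top0.png

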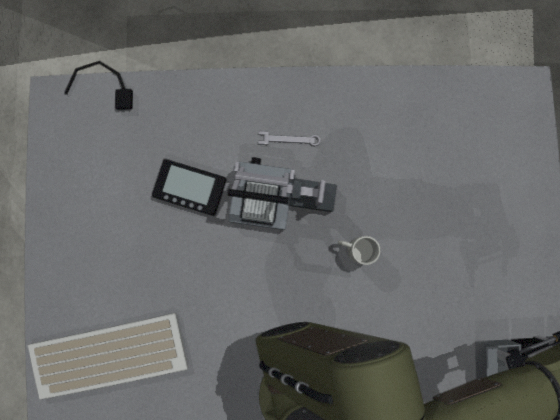

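The side view shows the fixture at about (260,270), with the fin upright at (292,205), the mug at (363,215), the reader at (197,330) and the wrench at (217,233). In the top view the housing is at (262,195), the bar runs from (228,193) to (295,198), the fin is near (325,195), and the mug is at (362,250). I'll zoom in.

```bash
python3 - <<'E'
import cv2
a=cv2.imread("pics/side0.png")[180:320,190:390];cv2.imwrite("pics/side0z.png",cv2.resize(a,None,fx=4,fy=4,interpolation=cv2.INTER_CUBIC))
a=cv2.imread("pics/top0.png")[140:270,210:390];cv2.imwrite("pics/top0z.png",cv2.resize(a,None,fx=4.4,fy=4.4,interpolation=cv2.INTER_CUBIC))
E
```

```text
(no output)
```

View pics/side0z.png

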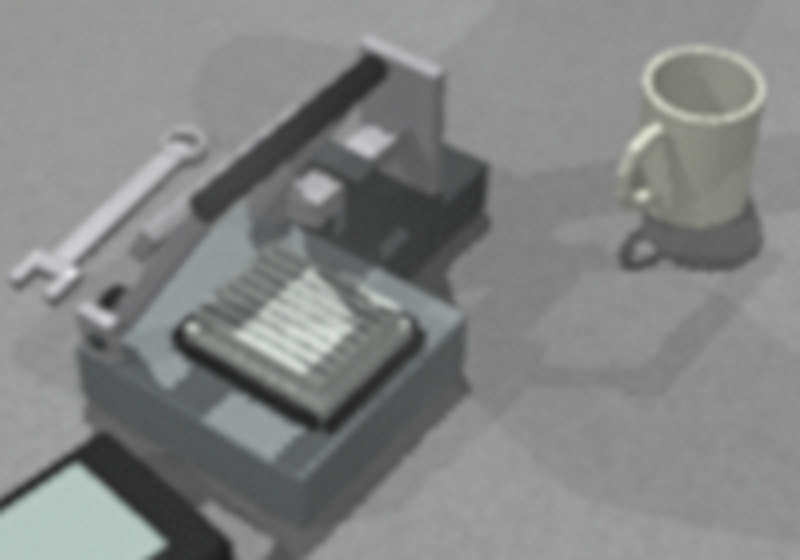

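View pics/top0z.png

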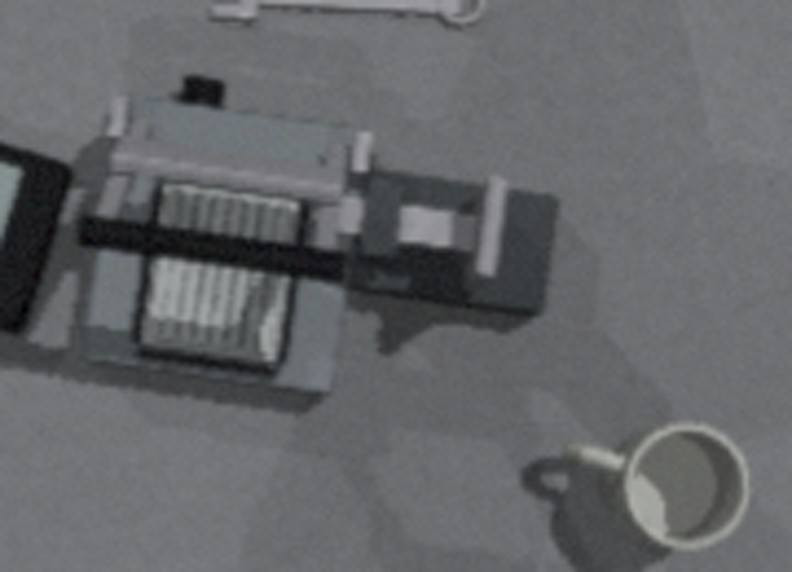

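```bash
cat > h.py <<'E'
import numpy as np, cv2
from rig import *
def ray(c,u,v):
    # forward distortion 1+k1 r^2 = OpenCV k1
    K=np.array([[c["fx"],0,c["cx"]],[0,c["fy"],c["cy"]],[0,0,1]])
    p=cv2.undistortPoints(np.array([[[u,v]]],float),K,np.array([c["k1"],0,0,0.]))[0,0]
    R=cv2.Rodrigues(np.array(c["rvec"]))[0];t=np.array(c["tvec"])
    d=R.T@np.array([p[0],p[1],1.]);return -R.T@t,d/np.linalg.norm(d)
def onz(c,u,v,z):
    o,d=ray(c,u,v);return o+d*(z-o[2])/d[2]
def tri(c1,p1,c2,p2):
    o1,d1=ray(c1,*p1);o2,d2=ray(c2,*p2)
    s=np.linalg.lstsq(np.c_[d1,-d2],o2-o1,rcond=None)[0]
    a=o1+s[0]*d1;b=o2+s[1]*d2;return (a+b)/2,np.linalg.norm(a-b)
def proj(c,P):
    K=np.array([[c["fx"],0,c["cx"]],[0,c["fy"],c["cy"]],[0,0,1]])
    return cv2.projectPoints(np.array(P,float).reshape(-1,3),np.array(c["rvec"]),np.array(c["tvec"]),K,np.array([c["k1"],0,0,0.]))[0][:,0]
E
python3 - <<'E'
from h import *
np.set_printoptions(precision=4,suppress=True)
T=capture("top");S=capture("side")
t=lambda x,y:(210+(x+.5)/4.4-.5,140+(y+.5)/4.4-.5)
s=lambda x,y:(190+(x+.5)/4-.5,180+(y+.5)/4-.5)
f1t=t(498,182);f2t=t(485,272)
f1s=s(368,43);f2s=s(441,70)
print("fin back top z.14",onz(T,*f1t,.14),onz(S,*f1s,.14),tri(T,f1t,S,f1s))
print("fin front top",onz(T,*f2t,.14),onz(S,*f2s,.14),tri(T,f2t,S,f2s))
# bar ends
b1t=t(83,231);b2t=t(345,264);b1s=s(203,206);b2s=s(375,64)
for a,b in((b1t,b1s),(b2t,b2s)):print("bar",tri(T,a,S,b),onz(T,*a,.2036))
# housing front-top corners z=.045
for n,p in (("front left",t(80,358)),("front right",t(330,392)),("back right?",t(357,128))):print(n,onz(T,*p,.045))
for n,p in (("fl",s(300,478)),("fr",s(465,322)),("bl",s(82,350))):print(n,onz(S,*p,.045))
print(onz(T,*t(687,485),.09))
E
```

```text
fin back top z.14 [ 0.5861 -0.0594  0.14  ] [ 0.582  -0.0567  0.14  ] (array([ 0.5853, -0.0602,  0.1367]), np.float64(0.0026353739320538246))
fin front top [ 0.5331 -0.0498  0.14  ] [ 0.5307 -0.0533  0.14  ] (array([ 0.5313, -0.0503,  0.1421]), np.float64(0.0035268493245803442))
bar (array([0.5555, 0.1784, 0.2055]), np.float64(0.0009739901957852723)) [0.5561 0.1788 0.2036]
bar (array([0.5326, 0.0331, 0.2043]), np.float64(0.002532687993744586)) [0.5339 0.0336 0.2036]
front left [0.4944 0.1972 0.045 ]
front right [0.469  0.0413 0.045 ]
back right? [0.6354 0.0195 0.045 ]
fl [0.4937 0.1943 0.045 ]
fr [0.4647 0.0459 0.045 ]
bl [0.652  0.1686 0.045 ]
[ 0.4049 -0.1727  0.09  ]
```

```bash
cat >> h.py <<'E'
np.set_printoptions(precision=4,suppress=True)
def go(P,yaw,s=None):
    """tool-frame shift (mm) and turn (deg) from current pose to P, tool down, tool x at yaw deg"""
    s=s or read_state();R=s["tool_rot"];a=np.radians(yaw)
    x=np.array([np.cos(a),np.sin(a),0]);z=np.array([0,0,-1.]);G=np.c_[x,np.cross(z,x),z]
    return R.T@(np.array(P)-s["eef_pos"])*1000, np.degrees(cv2.Rodrigues(R.T@G)[0].ravel())
E
python3 - <<'E'
from h import *
W=np.array([[.5558,.1786],[.5332,.0333],[.4941,.196],[.467,.0436],[.652,.1686]])
F=np.array([[-.020,.075],[-.020,-.075],[-.085,.08],[-.085,-.08],[.085,.08]])
fin=np.array([[.585,-.0590],[.5317,-.0510]]);Ff=np.array([[.053,-.151],[-.007,-.151]])
for w,f in((W,F),(np.r_[W,fin],np.r_[F,Ff])):
    wc,fc=w.mean(0),f.mean(0);U,_,V=np.linalg.svd((f-fc).T@(w-wc));R=(U@V).T
    t=wc-R@fc;print(np.degrees(np.arctan2(R[1,0],R[0,0])),t,(f@R.T+t-w)*1000)
    print("fin in fixture",(fin-t)@R*1000)
E
```

```text
-9.302109947633282 [0.5625 0.1042] [[-0.909   2.8359]
 [-2.555   0.1085]
 [-2.546   0.8768]
 [-1.3084 -4.6192]
 [ 7.3184  0.798 ]]
fin in fixture [[  48.5771 -157.4073]
 [  -5.3151 -158.1279]]
-9.775689016573857 [0.562  0.1022] [[-0.7257  0.9158]
 [-3.5944 -1.6062]
 [-2.233  -0.5203]
 [-2.2996 -5.7971]
 [ 7.3986 -1.9849]
 [ 3.6415  3.4026]
 [-2.1873  5.5901]]
fin in fixture [[  49.9891 -154.9715]
 [  -3.8953 -156.1375]]
```

```bash
python3 - <<'E'
from h import *
print(go([.5686,-.0555,.26],-99.3))
E
```

```text
(array([-338.4461, -530.7407,  -54.6346]), array([ 0.0056,  0.0363, 25.4482]))
```

Request:
{"op": "arm_command", "data": {
  "turn": [
    [0,0,0],
    [0,0,0],
    [0,0,0],
    [0,0,0],
    [0,0,0],
    [0,0,0],
    [0,0,0],
    [0,0,0],
    [0,0,0],
    [0,0,0]
  ],
  "linear": [
    [-18,-28,-5],
    [-30,-46,-6],
    [-30,-46,-6],
    [-30,-46,-6],
    [-30,-46,-6],
    [-30,-46,-6],
    [-30,-46,-6],
    [-30,-46,-6],
    [-30,-46,-6],
    [-30,-46,-1]
  ],
  "jaw": [0.3,0.3,0.3,0.3,0.3,0.3,0.3,0.3,0.3,0.3]
}}

```text
time: 1.45
eef_pos: [0.4985, -0.1272, 0.2599]
tool_rot: [[0.278, -0.961, 0.001], [-0.961, -0.278, -0.0], [0.0, -0.001, -1.0]]
ft_force: [1.1, -0.7, 0.4]
gripper_width: 0.0612
```

Request:
{"op": "arm_command", "data": {
  "turn": [
    [0,0,0],
    [0,0,8.5],
    [0,0,8.5],
    [0,0,8.5],
    [0,0,0],
    [0,0,0]
  ],
  "linear": [
    [-50,-89,0],
    [0,0,0],
    [0,0,0],
    [0,0,0],
    [0,0,0],
    [0,0,0]
  ],
  "jaw": [0.3,0.3,0.3,0.3,0.3,0.3]
}}

```text
out of range: a shift must lie within [-62.5, 62.5]
```

```bash
python3 - <<'E'
from h import *
print(go([.5686,-.0555,.26],-99.3))
E
```

```text
(array([-49.3421, -87.2849,  -0.078 ]), array([-0.0402, -0.0181, 25.4507]))
```

Request:
{"op": "arm_command", "data": {
  "turn": [
    [0,0,0],
    [0,0,0],
    [0,0,8.5],
    [0,0,8.5],
    [0,0,8.5],
    [0,0,0],
    [0,0,0]
  ],
  "linear": [
    [-25,-44,0],
    [-24,-43,0],
    [0,0,0],
    [0,0,0],
    [0,0,0],
    [0,0,0],
    [0,0,0]
  ],
  "jaw": [0.3,0.3,0.3,0.3,0.3,0.3,0.3]
}}

```text
time: 2.33
eef_pos: [0.5673, -0.0575, 0.2594]
tool_rot: [[-0.159, -0.987, -0.0], [-0.987, 0.159, 0.0], [-0.0, 0.0, -1.0]]
ft_force: [-0.7, 1.0, 0.2]
gripper_width: 0.0611
```

```bash
python3 - <<'E'
from h import *
print(go([.5686,-.0555,.118],-99.3))
for n in("side","top"):
    c=capture(n);a=c["frame"][:,:,::-1]
    a=a[90:310,170:450] if n=="side" else a[80:300,200:480]
    cv2.imwrite(f"pics/{n}1z.png",cv2.resize(a,None,fx=2.7,fy=2.7,interpolation=cv2.INTER_CUBIC))
E
```

```text
(array([ -2.168 ,  -0.9595, 141.3796]), array([0.0082, 0.0017, 0.1325]))
```

View pics/side1z.png

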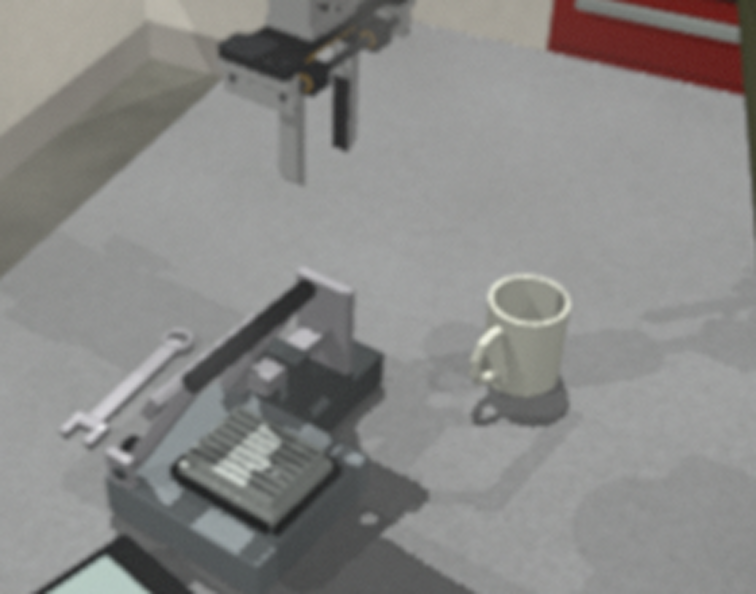

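View pics/top1z.png

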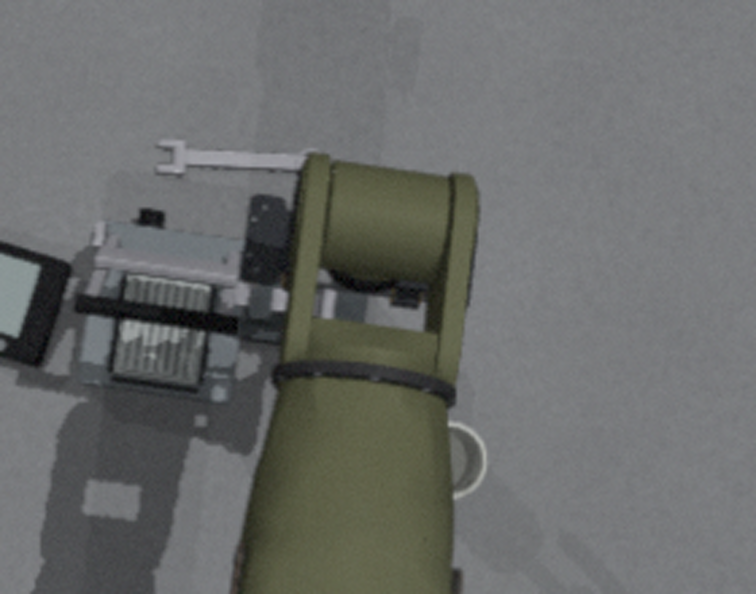

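The side view shows the open fingers hanging at (292,182) and (342,148), directly above the fin at (325,285). The top view shows the fin at (328,305) under the wrist. The mug and wrench have not moved. I'm descending now, shifted a little further back so the gripper's body stays clear of the bar.

Request:
{"op": "arm_command", "data": {
  "turn": [
    [0,0,0],
    [0,0,0],
    [0,0,0],
    [0,0,0],
    [0,0,0],
    [0,0,0],
    [0,0,0]
  ],
  "linear": [
    [-2,-7,10],
    [0,0,30],
    [0,0,40],
    [0,0,35],
    [0,0,20],
    [0,0,10],
    [0,0,0]
  ],
  "jaw": [0.3,0.3,0.3,0.3,0.3,0.3,0.3]
}}

```text
time: 3.3
eef_pos: [0.5746, -0.0566, 0.114]
tool_rot: [[-0.162, -0.987, -0.001], [-0.987, 0.162, 0.0], [-0.0, 0.001, -1.0]]
ft_force: [-1.2, -0.6, -0.5]
gripper_width: 0.0611
```

```bash
python3 - <<'E'
from h import *
for n in("side","top"):
    c=capture(n);a=c["frame"][:,:,::-1]
    a=a[150:310,190:390] if n=="side" else a[110:270,210:410]
    cv2.imwrite(f"pics/{n}2z.png",cv2.resize(a,None,fx=3.7,fy=3.7,interpolation=cv2.INTER_CUBIC))
E
```

```text
(no output)
```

View pics/side2z.png

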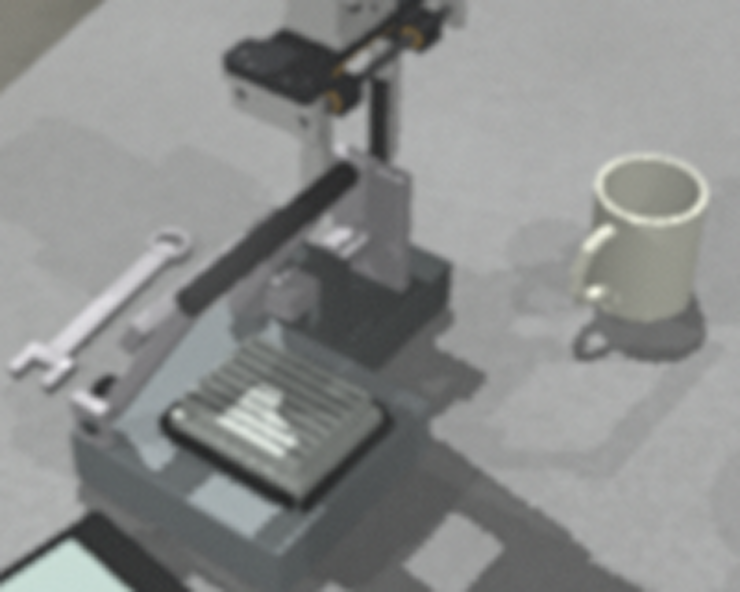

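View pics/top2z.png

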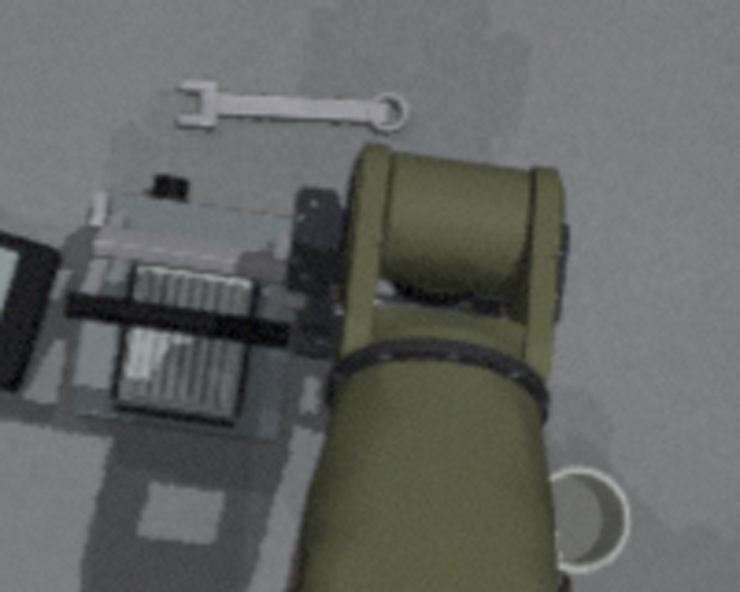

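The side view shows the fin at (385,200) between the two fingers, at (315,150) and (385,130). Nothing is touching and the forces are near zero. Closing with a gentle grip.

Request:
{"op": "arm_command", "data": {
  "turn": [
    [0,0,0],
    [0,0,0],
    [0,0,0],
    [0,0,0],
    [0,0,0],
    [0,0,0]
  ],
  "linear": [
    [0,0,0],
    [0,0,0],
    [0,0,0],
    [0,0,0],
    [0,0,0],
    [0,0,0]
  ],
  "jaw": [-0.3,-0.6,-0.7,-0.8,-1,-1],
  "force": 15
}}

```text
time: 4.15
eef_pos: [0.5746, -0.0569, 0.1145]
tool_rot: [[-0.163, -0.987, 0.0], [-0.987, 0.163, -0.0], [0.0, -0.0, -1.0]]
ft_force: [-0.3, -2.7, 0.8]
gripper_width: 0.0122
```

Request:
{"op": "arm_command", "data": {
  "turn": [
    [0,0,0],
    [0,0,0],
    [0,0,0],
    [0,0,0],
    [0,0,0],
    [0,0,0],
    [0,0,0],
    [0,0,0]
  ],
  "linear": [
    [3,0,0],
    [4,0,0],
    [4,0,0],
    [4,0,0],
    [4,0,0],
    [4,0,0],
    [3,0,0],
    [0,0,0]
  ],
  "jaw": [-1,-1,-1,-1,-1,-1,-1,-1],
  "force": 20
}}

```text
time: 5.15
eef_pos: [0.5702, -0.0828, 0.1144]
tool_rot: [[-0.163, -0.987, -0.0], [-0.987, 0.163, -0.001], [0.001, 0.0, -1.0]]
ft_force: [-3.7, -0.5, 2.3]
gripper_width: 0.0118
```

Request:
{"op": "arm_command", "data": {
  "turn": [
    [0,0,0],
    [0,0,0],
    [0,0,0],
    [0,0,0]
  ],
  "linear": [
    [2,0,0],
    [2,0,0],
    [1,0,0],
    [0,0,0]
  ],
  "jaw": [-1,-1,-1,-1]
}}

```text
time: 5.65
eef_pos: [0.5698, -0.0851, 0.1144]
tool_rot: [[-0.162, -0.987, 0.0], [-0.987, 0.162, 0.003], [-0.003, 0.0, -1.0]]
ft_force: [-0.8, 16.7, 1.5]
gripper_width: 0.0122
```

Request:
{"op": "arm_command", "data": {
  "turn": [
    [0,0,0],
    [0,0,0],
    [0,0,0]
  ],
  "linear": [
    [1,0,0],
    [1,0,0],
    [0,0,0]
  ],
  "jaw": [-1,-1,-1]
}}

```text
time: 6.02
eef_pos: [0.5697, -0.0853, 0.1143]
tool_rot: [[-0.161, -0.987, 0.001], [-0.987, 0.161, 0.006], [-0.006, 0.0, -1.0]]
ft_force: [3.6, 29.9, 1.6]
gripper_width: 0.0119
```

The catch has reached a hard stop: 30 N, with the fin at fixture y of about -184 against an expected -183. I'll relax, release and rise.

Request:
{"op": "arm_command", "data": {
  "turn": [
    [0,0,0],
    [0,0,0],
    [0,0,0],
    [0,0,0],
    [0,0,0]
  ],
  "linear": [
    [-2,0,0],
    [-2,0,0],
    [0,0,0],
    [0,0,0],
    [0,0,0]
  ],
  "jaw": [-1,-1,-0.5,-0.4,-0.3]
}}

```text
time: 6.65
eef_pos: [0.5699, -0.0855, 0.1144]
tool_rot: [[-0.163, -0.987, 0.0], [-0.987, 0.163, -0.0], [0.0, -0.0, -1.0]]
ft_force: [-0.3, -0.2, -0.1]
gripper_width: 0.0321
```

```bash
python3 - <<'E'
from h import *
s=read_state();print(s["time"],s["gripper_width"],s["ft_force"])
o=np.array([.562,.103]);a=np.radians(-9.3);ex=np.array([np.cos(a),np.sin(a)]);ey=np.array([-np.sin(a),np.cos(a)])
up=o-.02*ex
print(up,go([s["eef_pos"][0],s["eef_pos"][1],.27],-99.3),go([*up,.27],-99.3))
E
```

```text
6.65 0.03209416802448014 [-0.2643 -0.227  -0.1269]
[0.5423 0.1062] (array([   0.0183,   -0.0191, -155.597 ]), array([-0.007 , -0.0068, -0.0682])) (array([-184.6847,   58.4741, -155.6259]), array([-0.007 , -0.0068, -0.0682]))
```

Request:
{"op": "arm_command", "data": {
  "turn": [
    [0,0,0],
    [0,0,0],
    [0,0,0],
    [0,0,0],
    [0,0,0],
    [0,0,0],
    [0,0,0],
    [0,0,0],
    [0,0,0],
    [0,0,0]
  ],
  "linear": [
    [0,0,-10],
    [0,0,-35],
    [0,0,-50],
    [0,0,-41],
    [-15,4,-10],
    [-40,14,0],
    [-50,15,0],
    [-50,15,0],
    [-30,9,0],
    [0,0,0]
  ],
  "jaw": [-0.3,-0.3,-0.3,-0.5,-0.7,-1,-1,-1,-1,-1]
}}

```text
time: 7.9
eef_pos: [0.543, 0.1086, 0.26]
tool_rot: [[-0.159, -0.987, -0.001], [-0.987, 0.159, 0.0], [0.0, 0.001, -1.0]]
ft_force: [0.6, -0.2, 0.2]
gripper_width: 0.0007
```

```bash
python3 - <<'E'
from h import *
for n in("side","top"):
    c=capture(n);a=c["frame"][:,:,::-1]
    a=a[150:310,190:390] if n=="side" else a[110:270,210:410]
    cv2.imwrite(f"pics/{n}3z.png",cv2.resize(a,None,fx=3.7,fy=3.7,interpolation=cv2.INTER_CUBIC))
    o=np.array([190,150]) if n=="side" else np.array([210,110])
    e=read_state()["eef_pos"];print((proj(c,e)[0]-o)*3.7)
E
```

```text
[265.1998 157.5421]
[174.5848 310.71  ]
```

View pics/side3z.png

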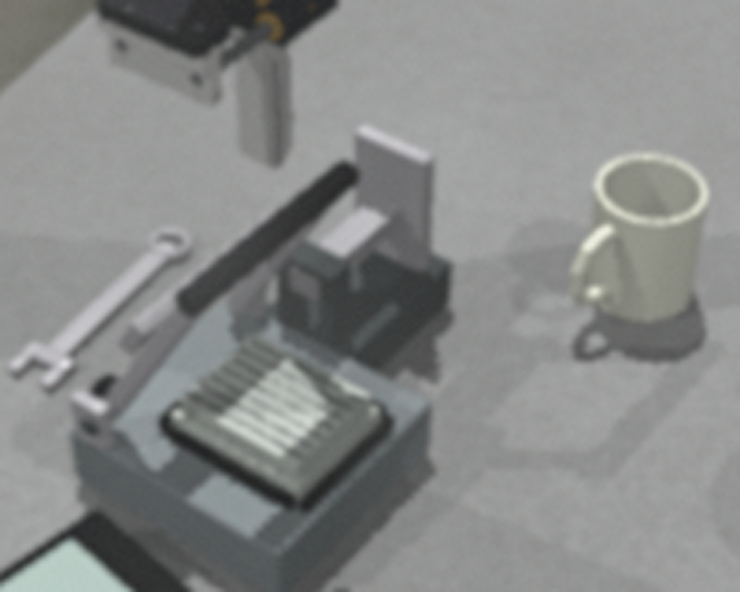

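View pics/top3z.png

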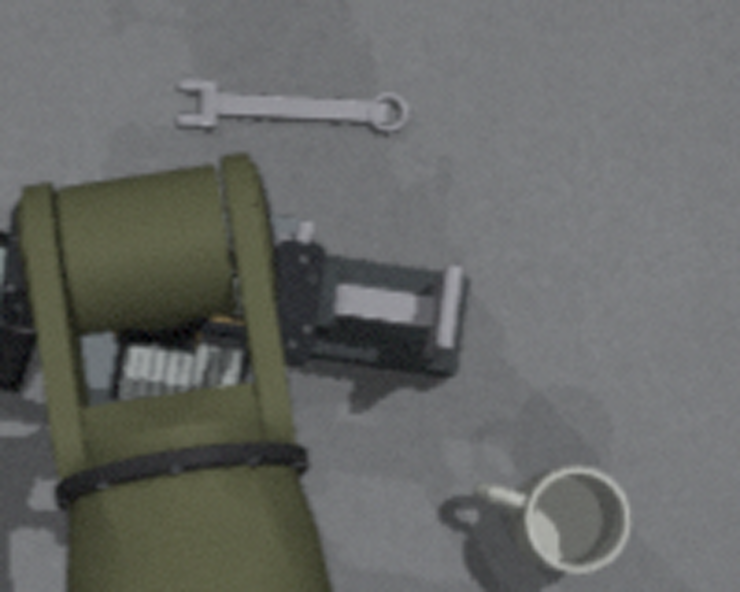

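The side view shows the catch out: the fin is at (395,200) and the bolt end is gone from the arm side of the guide. The shut fingertips at (265,160) hang above the middle of the bar. The top view shows the fin at (452,305), at the outer end of the outrigger. Lowering onto the bar.

Request:
{"op": "arm_command", "data": {
  "turn": [
    [0,0,0],
    [0,0,0],
    [0,0,0],
    [0,0,0],
    [0,0,0]
  ],
  "linear": [
    [0,0,10],
    [0,0,20],
    [0,0,10],
    [0,0,4],
    [0,0,0]
  ],
  "jaw": [-1,-1,-1,-1,-1]
}}

```text
time: 8.62
eef_pos: [0.5438, 0.1063, 0.2166]
tool_rot: [[-0.163, -0.987, 0.0], [-0.987, 0.163, 0.0], [-0.0, -0.0, -1.0]]
ft_force: [0.1, -0.5, 0.2]
gripper_width: 0.0002
```

Request:
{"op": "arm_command", "data": {
  "turn": [
    [0,0,0],
    [0,0,0],
    [0,0,0]
  ],
  "linear": [
    [0,0,1],
    [0,0,1],
    [0,0,1]
  ],
  "jaw": [-1,-1,-1]
}}

```text
time: 9.0
eef_pos: [0.5438, 0.1066, 0.2136]
tool_rot: [[-0.162, -0.987, 0.0], [-0.987, 0.162, 0.0], [-0.0, -0.0, -1.0]]
ft_force: [-0.1, 0.1, -0.2]
gripper_width: 0.0007
```

Request:
{"op": "arm_command", "data": {
  "turn": [
    [0,0,0],
    [0,0,0],
    [0,0,0]
  ],
  "linear": [
    [0,0,1],
    [0,0,1],
    [0,0,0]
  ],
  "jaw": [-1,-1,-1]
}}

```text
time: 9.38
eef_pos: [0.5438, 0.1066, 0.2124]
tool_rot: [[-0.163, -0.987, 0.001], [-0.987, 0.163, 0.0], [-0.0, -0.001, -1.0]]
ft_force: [-3.5, -0.2, 8.5]
gripper_width: 0.0004
```

```bash
python3 - <<'E'
import numpy as np
p=None
for a in [60,58,55,52,49,46,43,40,37,34,31,28,25,22,19,16,13,10,8,6,4,2.5,1,0]:
    q=np.array([60-160*np.cos(np.radians(a)),74+160*np.sin(np.radians(a))])
    if p is not None: print(a,"fwd %.1f down %.1f"%(p[0]-q[0],p[1]-q[1]),q.round(1))
    p=q
E
```

```text
58 fwd 4.8 down 2.9 [-24.8 209.7]
55 fwd 7.0 down 4.6 [-31.8 205.1]
52 fwd 6.7 down 5.0 [-38.5 200.1]
49 fwd 6.5 down 5.3 [-45.  194.8]
46 fwd 6.2 down 5.7 [-51.1 189.1]
43 fwd 5.9 down 6.0 [-57.  183.1]
40 fwd 5.6 down 6.3 [-62.6 176.8]
37 fwd 5.2 down 6.6 [-67.8 170.3]
34 fwd 4.9 down 6.8 [-72.6 163.5]
31 fwd 4.5 down 7.1 [-77.1 156.4]
28 fwd 4.1 down 7.3 [-81.3 149.1]
25 fwd 3.7 down 7.5 [-85.  141.6]
22 fwd 3.3 down 7.7 [-88.3 133.9]
19 fwd 2.9 down 7.8 [-91.3 126.1]
16 fwd 2.5 down 8.0 [-93.8 118.1]
13 fwd 2.1 down 8.1 [-95.9 110. ]
10 fwd 1.7 down 8.2 [-97.6 101.8]
8 fwd 0.9 down 5.5 [-98.4  96.3]
6 fwd 0.7 down 5.5 [-99.1  90.7]
4 fwd 0.5 down 5.6 [-99.6  85.2]
2.5 fwd 0.2 down 4.2 [-99.8  81. ]
1 fwd 0.1 down 4.2 [-100.    76.8]
0 fwd 0.0 down 2.8 [-100.   74.]
```

Contact came at 0.2124 m against an expected 0.2126 m, so the heights agree. Now I'll follow the arc.

Request:
{"op": "arm_command", "data": {
  "turn": [
    [0,0,0],
    [0,0,0],
    [0,0,0],
    [0,0,0]
  ],
  "linear": [
    [0,4.5,3],
    [0,7,4.6],
    [0,6.7,5],
    [0,6.5,5.3]
  ],
  "jaw": [-1,-1,-1,-1]
}}

```text
time: 9.88
eef_pos: [0.519, 0.1108, 0.1952]
tool_rot: [[-0.162, -0.987, 0.001], [-0.987, 0.162, 0.001], [-0.001, -0.001, -1.0]]
ft_force: [-10.6, -0.1, 18.0]
gripper_width: 0.0004
```

```bash
python3 - <<'E'
from h import *
for n in("side",):
    c=capture(n);a=c["frame"][:,:,::-1]
    a=a[150:310,190:390] if n=="side" else a[110:270,210:410]
    cv2.imwrite(f"pics/{n}4z.png",cv2.resize(a,None,fx=3.7,fy=3.7,interpolation=cv2.INTER_CUBIC))
s=read_state();print(s["ft_force"],s["eef_pos"])
E
```

```text
[-11.7585   1.1347  15.6086] [0.5181 0.111  0.1944]
```

View pics/side4z.png

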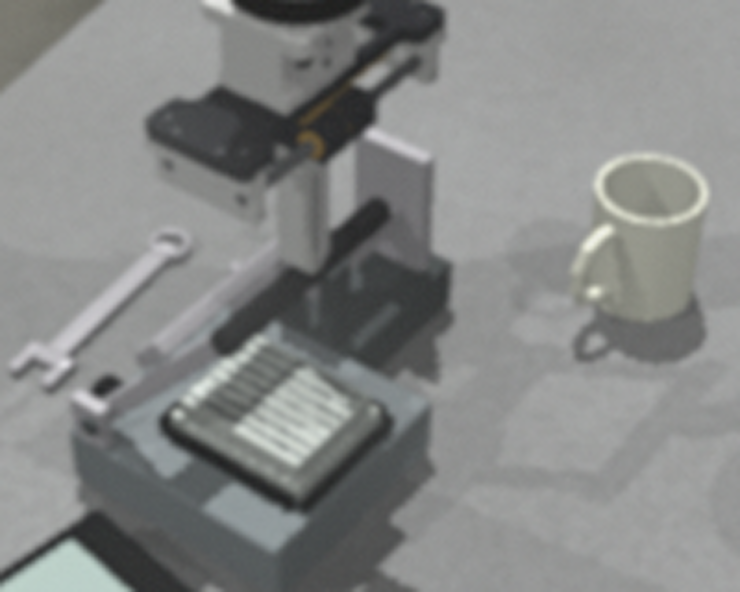

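The side view shows the fingertips at (303,270) on the bar, which has come down with them. It now runs from (215,335) to (385,212). The fin is unchanged. Continuing along the arc with a small forward correction.

Request:
{"op": "arm_command", "data": {
  "turn": [
    [0,0,0],
    [0,0,0],
    [0,0,0],
    [0,0,0]
  ],
  "linear": [
    [0,7.5,5.5],
    [0,6,6],
    [0,5.6,6.3],
    [0,5.2,6.6]
  ],
  "jaw": [-1,-1,-1,-1]
}}

```text
time: 10.42
eef_pos: [0.4948, 0.1149, 0.1699]
tool_rot: [[-0.162, -0.987, -0.0], [-0.987, 0.162, 0.001], [-0.001, 0.0, -1.0]]
ft_force: [-5.7, 1.5, 8.8]
gripper_width: 0.0003
```

Request:
{"op": "arm_command", "data": {
  "turn": [
    [0,0,0],
    [0,0,0],
    [0,0,0],
    [0,0,0]
  ],
  "linear": [
    [0,4.9,6.8],
    [0,4.5,7.1],
    [0,4.1,7.3],
    [0,3.7,7.5]
  ],
  "jaw": [-1,-1,-1,-1]
}}

```text
time: 10.92
eef_pos: [0.4781, 0.1175, 0.1405]
tool_rot: [[-0.162, -0.987, -0.0], [-0.987, 0.162, 0.0], [-0.0, 0.0, -1.0]]
ft_force: [-2.5, 0.8, 5.5]
gripper_width: 0.0007
```

Request:
{"op": "arm_command", "data": {
  "turn": [
    [0,0,0],
    [0,0,0],
    [0,0,0],
    [0,0,0],
    [0,0,0]
  ],
  "linear": [
    [0,3.3,7.7],
    [0,2.9,7.8],
    [0,2.5,8],
    [0,2.1,8.1],
    [0,1.7,6]
  ],
  "jaw": [-1,-1,-1,-1,-1]
}}

```text
time: 11.55
eef_pos: [0.466, 0.1193, 0.1023]
tool_rot: [[-0.163, -0.987, 0.0], [-0.987, 0.163, -0.0], [0.0, -0.0, -1.0]]
ft_force: [-1.1, 0.8, 2.0]
gripper_width: 0.0004
```

Request:
{"op": "arm_command", "data": {
  "turn": [
    [0,0,0],
    [0,0,0],
    [0,0,0],
    [0,0,0],
    [0,0,0],
    [0,0,0]
  ],
  "linear": [
    [0,0.7,5],
    [0,0.7,5],
    [0,0.5,5],
    [0,0.2,4],
    [0,0,3],
    [0,0,2]
  ],
  "jaw": [-1,-1,-1,-1,-1,-1]
}}

```text
time: 12.3
eef_pos: [0.464, 0.1197, 0.0787]
tool_rot: [[-0.163, -0.987, -0.0], [-0.987, 0.163, -0.0], [0.0, 0.0, -1.0]]
ft_force: [-2.1, 0.5, 2.3]
gripper_width: 0.0005
```

Request:
{"op": "arm_command", "data": {
  "turn": [
    [0,0,0],
    [0,0,0],
    [0,0,0],
    [0,0,0]
  ],
  "linear": [
    [0,0,1.5],
    [0,0,1.5],
    [0,0,1],
    [0,0,0]
  ],
  "jaw": [-1,-1,-1,-1]
}}

```text
time: 12.8
eef_pos: [0.464, 0.1197, 0.0748]
tool_rot: [[-0.163, -0.987, 0.0], [-0.987, 0.163, -0.0], [-0.0, -0.0, -1.0]]
ft_force: [0.2, 0.1, 0.0]
gripper_width: 0.0005
```

Request:
{"op": "arm_command", "data": {
  "turn": [
    [0,0,0],
    [0,0,0],
    [0,0,0]
  ],
  "linear": [
    [0,0,1],
    [0,0,1],
    [0,0,0]
  ],
  "jaw": [-1,-1,-1]
}}

```text
time: 13.18
eef_pos: [0.4643, 0.1197, 0.0737]
tool_rot: [[-0.163, -0.987, 0.001], [-0.987, 0.163, 0.0], [-0.0, -0.001, -1.0]]
ft_force: [-5.4, -1.2, 12.9]
gripper_width: 0.001
```

Request:
{"op": "arm_command", "data": {
  "turn": [
    [0,0,0],
    [0,0,0]
  ],
  "linear": [
    [0,0,1],
    [0,0,0]
  ],
  "jaw": [-1,-1]
}}

```text
time: 13.42
eef_pos: [0.4643, 0.1197, 0.0734]
tool_rot: [[-0.162, -0.987, 0.001], [-0.987, 0.162, 0.0], [-0.0, -0.001, -1.0]]
ft_force: [-9.8, -0.8, 23.6]
gripper_width: 0.0008
```

Hard stop at 23.6 N with the bar top at 73.4 mm, against an expected 74 mm. Lifting off and moving over the fin.

Request:
{"op": "arm_command", "data": {
  "turn": [
    [0,0,0],
    [0,0,0],
    [0,0,0],
    [0,0,0],
    [0,0,0],
    [0,0,0],
    [0,0,0],
    [0,0,0],
    [0,0,0],
    [0,0,0]
  ],
  "linear": [
    [0,0,-8],
    [0,0,-30],
    [0,0,-45],
    [0,0,-35],
    [20,-15,-15],
    [40,-30,0],
    [45,-33,0],
    [45,-33,0],
    [35,-27,0],
    [0,0,0]
  ],
  "jaw": [-1,-1,-1,-1,-1,-0.6,-0.3,-0.2,-0.2,-0.2]
}}

```text
time: 14.68
eef_pos: [0.5706, -0.0877, 0.2041]
tool_rot: [[-0.166, -0.986, -0.001], [-0.986, 0.166, -0.0], [0.0, 0.001, -1.0]]
ft_force: [-0.2, -0.5, 0.3]
gripper_width: 0.0376
```

```bash
python3 - <<'E'
from h import *
for n in("side","top"):
    c=capture(n);a=c["frame"][:,:,::-1]
    a=a[150:310,190:390] if n=="side" else a[110:270,210:410]
    cv2.imwrite(f"pics/{n}5z.png",cv2.resize(a,None,fx=3.7,fy=3.7,interpolation=cv2.INTER_CUBIC))
s=read_state();print(s["ft_force"],s["eef_pos"],s["gripper_width"])
print(go([.5699,-.0855,.113],-99.3))
E
```

```text
[-0.6513 -0.3738  0.1147] [ 0.5699 -0.0852  0.2045] 0.03768321593677654
(array([ 0.2861, -0.1323, 91.5113]), array([ 0.0375,  0.0101, -0.0866]))
```

View pics/side5z.png

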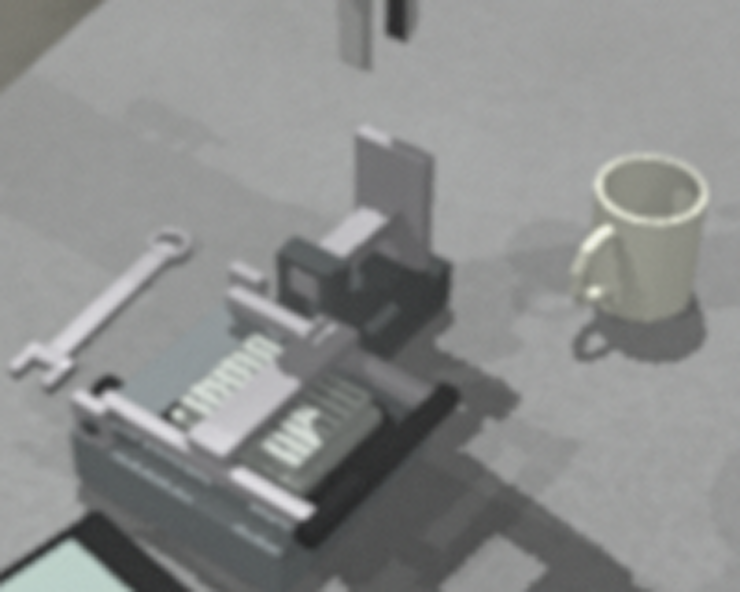

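View pics/top5z.png

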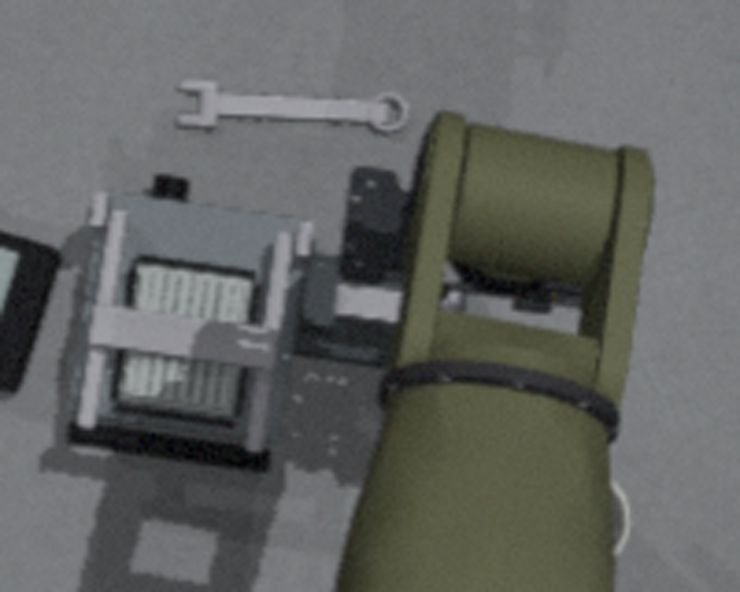

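Both views show the handle level: the bar is at the front, from (305,535) to (455,395) in the side view, with the bridge lying on the unit. The bolt end is visible inside the guide at (300,285). The fingers hang above the fin. I'll descend and grip.

Request:
{"op": "arm_command", "data": {
  "turn": [
    [0,0,0],
    [0,0,0],
    [0,0,0],
    [0,0,0],
    [0,0,0],
    [0,0,0],
    [0,0,0],
    [0,0,0],
    [0,0,0]
  ],
  "linear": [
    [0,0,15],
    [0,0,30],
    [0,0,30],
    [0,0,16],
    [0,0,0],
    [0,0,0],
    [0,0,0],
    [0,0,0],
    [0,0,0]
  ],
  "jaw": [-0.2,-0.2,-0.2,-0.2,-0.2,-0.5,-0.7,-1,-1],
  "force": 20
}}

```text
time: 15.9
eef_pos: [0.5704, -0.0851, 0.1145]
tool_rot: [[-0.163, -0.987, 0.001], [-0.987, 0.163, 0.0], [-0.0, -0.001, -1.0]]
ft_force: [-0.1, 3.2, 3.7]
gripper_width: 0.0116
```

Request:
{"op": "arm_command", "data": {
  "turn": [
    [0,0,0],
    [0,0,0],
    [0,0,0],
    [0,0,0],
    [0,0,0],
    [0,0,0],
    [0,0,0],
    [0,0,0]
  ],
  "linear": [
    [-3,0,0],
    [-4,0,0],
    [-4,0,0],
    [-4,0,0],
    [-4,0,0],
    [-4,0,0],
    [-4,0,0],
    [0,0,0]
  ],
  "jaw": [-1,-1,-1,-1,-1,-1,-1,-1]
}}

```text
time: 16.9
eef_pos: [0.5749, -0.0588, 0.1145]
tool_rot: [[-0.163, -0.987, 0.001], [-0.987, 0.163, -0.001], [0.0, -0.001, -1.0]]
ft_force: [0.1, -0.8, 5.4]
gripper_width: 0.0118
```

Request:
{"op": "arm_command", "data": {
  "turn": [
    [0,0,0],
    [0,0,0],
    [0,0,0],
    [0,0,0]
  ],
  "linear": [
    [-2,0,0],
    [-2,0,0],
    [-1,0,0],
    [0,0,0]
  ],
  "jaw": [-1,-1,-1,-1]
}}

```text
time: 17.4
eef_pos: [0.5757, -0.0542, 0.1145]
tool_rot: [[-0.163, -0.987, 0.001], [-0.987, 0.163, -0.001], [0.001, -0.001, -1.0]]
ft_force: [0.1, -2.1, 6.3]
gripper_width: 0.0118
```

Request:
{"op": "arm_command", "data": {
  "turn": [
    [0,0,0],
    [0,0,0],
    [0,0,0]
  ],
  "linear": [
    [-1,0,0],
    [-1,0,0],
    [0,0,0]
  ],
  "jaw": [-1,-1,-1]
}}

```text
time: 17.77
eef_pos: [0.5758, -0.0534, 0.1145]
tool_rot: [[-0.163, -0.987, 0.001], [-0.987, 0.163, -0.003], [0.002, -0.001, -1.0]]
ft_force: [-1.6, -10.5, 5.7]
gripper_width: 0.0119
```

Request:
{"op": "arm_command", "data": {
  "turn": [
    [0,0,0],
    [0,0,0],
    [0,0,0]
  ],
  "linear": [
    [-1,0,0],
    [-1,0,0],
    [0,0,0]
  ],
  "jaw": [-1,-1,-1]
}}

```text
time: 18.15
eef_pos: [0.5758, -0.0532, 0.1145]
tool_rot: [[-0.164, -0.986, 0.0], [-0.986, 0.164, -0.005], [0.005, -0.001, -1.0]]
ft_force: [-4.2, -22.9, 6.1]
gripper_width: 0.0119
```

The catch is at its inner stop: 32 mm of travel and 23 N. I'll relax, release and rise.

Request:
{"op": "arm_command", "data": {
  "turn": [
    [0,0,0],
    [0,0,0],
    [0,0,0],
    [0,0,0],
    [0,0,0],
    [0,0,0],
    [0,0,0],
    [0,0,0],
    [0,0,0],
    [0,0,0]
  ],
  "linear": [
    [1.5,0,0],
    [1.5,0,0],
    [0,0,0],
    [0,0,0],
    [0,0,0],
    [0,0,-10],
    [0,0,-35],
    [0,0,-50],
    [0,0,-50],
    [0,0,0]
  ],
  "jaw": [-1,-1,-0.5,-0.4,-0.3,-0.3,-0.3,-0.3,-0.3,-0.3]
}}

```text
time: 19.4
eef_pos: [0.5765, -0.0528, 0.2636]
tool_rot: [[-0.162, -0.987, 0.007], [-0.987, 0.162, -0.001], [-0.0, -0.007, -1.0]]
ft_force: [0.2, 0.2, -0.3]
gripper_width: 0.0329
```

Request:
{"op": "arm_command", "data": {
  "turn": [
    [0,0,0],
    [0,0,0],
    [0,0,0],
    [0,0,0],
    [0,0,0],
    [0,0,0]
  ],
  "linear": [
    [20,0,-10],
    [40,0,0],
    [45,0,0],
    [45,0,0],
    [20,0,0],
    [0,0,0]
  ],
  "jaw": [-0.3,-0.3,-0.3,-0.3,-0.3,-0.3]
}}

```text
time: 20.15
eef_pos: [0.5473, -0.2215, 0.2683]
tool_rot: [[-0.164, -0.986, -0.001], [-0.986, 0.164, 0.001], [-0.0, 0.001, -1.0]]
ft_force: [0.5, -0.2, -0.9]
gripper_width: 0.0327
```

```bash
python3 - <<'E'
from h import *
for n in("side","top"):
    c=capture(n);a=c["frame"][:,:,::-1]
    cv2.imwrite(f"pics/{n}6.png",a)
    a=a[150:310,190:390] if n=="side" else a[110:270,210:410]
    cv2.imwrite(f"pics/{n}6z.png",cv2.resize(a,None,fx=3.7,fy=3.7,interpolation=cv2.INTER_CUBIC))
s=read_state();print(s["ft_force"],s["eef_pos"],s["gripper_width"])
E
```

```text
[ 0.8605 -0.316  -0.146 ] [ 0.5479 -0.2197  0.2687] 0.03273522931429109
```

View pics/side6z.png

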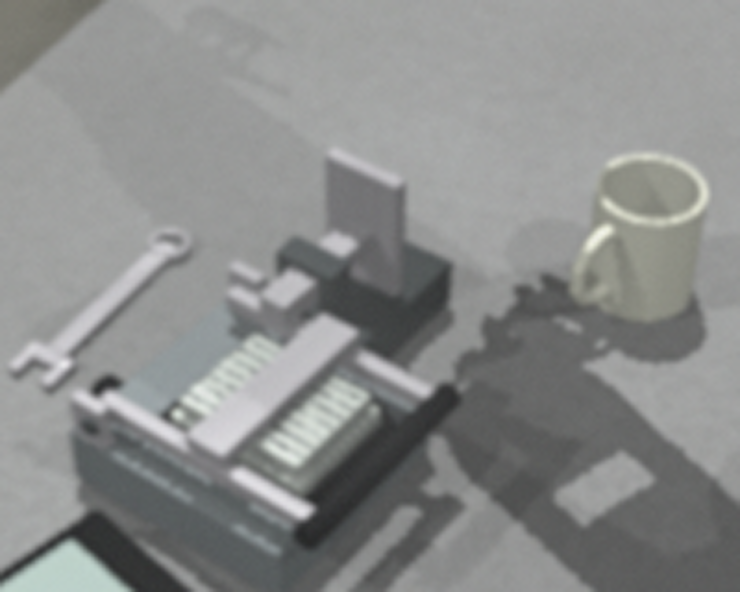

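View pics/top6z.png

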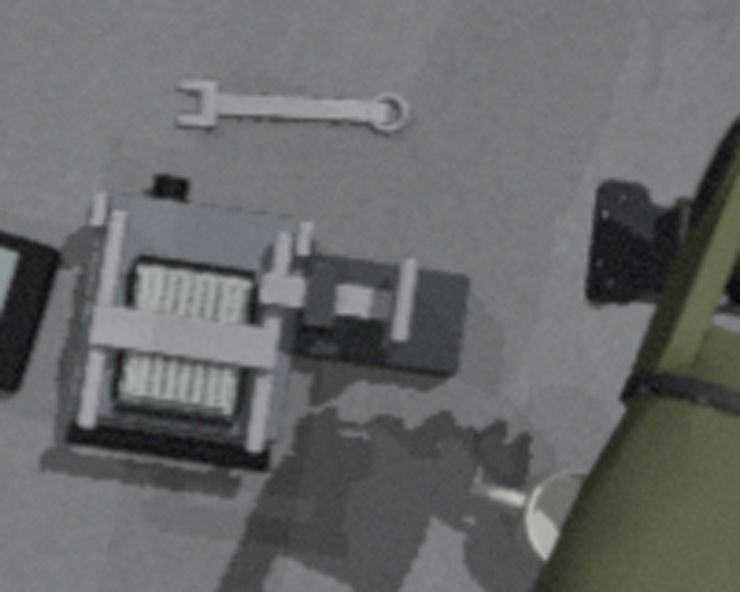

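The bolt now lies across the arm, at (285,290) in both views, and the handle is level. One number check on the fin and the bystanders, then I'll hand in.

```bash
python3 - <<'E'
from h import *
c=capture("top");P=[onz(c,210+x/3.7,110+y/3.7,.14) for x,y in((410,262),(399,338))]
o=np.array([.562,.103]);a=np.radians(-9.3);R=np.array([[np.cos(a),-np.sin(a)],[np.sin(a),np.cos(a)]])
for p in P: print((p[:2]-o)@R*1000)
for n,(r0,r1,c0,c1) in {"side":((280,375,145,240)),"top":((155,218,150,225))}.items():
    A=cv2.imread(f"pics/{n}0.png",0)[r0:r1,c0:c1];B=cv2.cvtColor(capture(n)["frame"],cv2.COLOR_RGB2GRAY)[r0:r1,c0:c1]
    print(n,"reader shift px",cv2.phaseCorrelate(A.astype(float),B.astype(float)))
A=cv2.imread("pics/side0.png",0)
B=cv2.cvtColor(capture("side")["frame"],cv2.COLOR_RGB2GRAY)
for nm,(r0,r1,c0,c1) in {"mug":(190,238,342,384),"wrench":(208,256,190,244)}.items():
    print(nm,cv2.phaseCorrelate(A[r0:r1,c0:c1].astype(float),B[r0:r1,c0:c1].astype(float)))
close_job()
E
```

```text
[  49.7136 -151.1807]
[  -4.2719 -150.3465]
side reader shift px ((-0.05841802446121136, 0.05005678090582677), 0.9990335960980266)
top reader shift px ((0.44743527539661443, -0.038883303053331986), 0.9790816719177424)
mug ((0.8805055442063825, 0.21678602430156957), 0.7613806212793097)
wrench ((0.03554617044916242, 0.04757012135684491), 0.7127624812813211)
the job is handed in; nothing more can be done
```

The control unit is clamped and the job is handed in after about 20 s. I slid the catch out to its stop, brought the handle down along its arc, slid the catch back in, let go and backed away.

**Catch out:** it stopped hard at about 30 N, with the fin near fixture y -184 mm (expected -183). I measured only about 29 mm of outward travel, and the fin looked 4–6 mm out before I started, so the catch was probably not fully in at the beginning.

**Handle down:** it took about 4 s, and forces stayed below about 24 N. The handle stopped with the top of the bar at 73.4 mm (expected 74).

**Catch in:** it moved 32 mm to its stop at about 23 N. The fin now measures fixture y -150 to -151 mm (expected -151), and the bolt is seen lying over the handle's arm.

**Other things on the bench:**
- **Reader and wrench:** the image comparisons show shifts of at most 0.45 px.
- **Mug:** the comparison gave 0.9 px, with a weaker match. The arm's shadow had reached it by then and nothing came near it, so I read it as unmoved.
- **Control unit:** in the pictures it is still in its nest under the bridge. I did not measure its position.

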